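# Butt a slat home in the dowelling jig and clamp it with the click-stop knob

## Robot

A 6-joint arm with a two-finger parallel gripper is mounted at the origin on the work surface. World frame = base frame: x ahead of the robot, y to its left, z up, the work surface at z = 0. Lengths are in m, angles in degrees, forces in N, time in s.
With the tool pointing down it reaches from about 0.325 to 0.925 m from the base axis. Payload 3.1 kg.
Tool frame: the origin (TCP) lies between the finger pads; the fingertips stand 14 mm ahead of it and the grasp point (between the pads) lies 5 mm behind it; z points along the fingers, y is the direction in which the jaws open and shut (so a half turn about z gives the same grasp; the last joint's range is limited). The gripper opens to 85 mm and grips with 20 to 120 N. Pads are 22 mm wide; open, the fingers measure 114 mm over their backs; the gripper's body (76 mm by 85 mm) begins 54 mm behind the grasp point. The pads swing forward as they close: fully open they stand 13 mm farther back than shut.
Start: joints at [64.733, 12.427, 92.441, -0, 75.132, -6.429], TCP at [0.202, 0.592, 0.245] pointing down, gripper open.
Joint ranges: [-157.48, 157.48], [-44.54, 120.13], [17.64, 146.25], [-64.5, 244.5], [7.68, 150.69], [-147.95, 147.95]. Speed limits (degrees/s): [159.86, 159.86, 180, 180, 180, 180].

## Interface

Orientations are given as a 3x3 rotation matrix whose columns are the frame's x, y, z axes.
In Python, from workcell import * gives the robot as it stands. Calls block until the motion is done:
- reach(position, orientation): joint-space move of the TCP to a pose.
- line_to(position, rotation=None, v=0.15, f_stop=None): straight line of the TCP; rotation=None keeps the orientation; v is the mean speed in m/s. With f_stop (N) it stops when the force on the tool has changed by that much, and returns True; else False.
- move_joints(angles): joint-space move.
- set_gripper(opening, effort=None): finger opening in m; effort is the grip in N (None keeps the last); returns when the fingers have stopped.
- sleep(seconds).
- ik(position, orientation): joint angles nearest the present ones, or None.
- sense(): the state.
- camera(name): name is "scene" or "side" or "wrist"; returns the picture (384x512x3 uint8, blue, green, red); there is no depth.
- camera_model(name): a dict with "fx", "fy", "cx", "cy" (pixels), "position" and "orientation" of the camera in the world; the wrist camera has in their place "tool_from_camera" (4x4, takes a point from camera to tool coordinates, whose origin is the TCP and whose axes are the flange's). Camera axes: x right, y down, z forward; pixel columns grow to the right and rows downward; lengths in m; the calibration is good to about 2 mm. A picture is of the moment at which its call begins: read the wrist's pose just before it. camera_model takes no time and is no camera call.
A pose or a line that the arm cannot do raises MotionError and nothing moves.
- finish_job(): hands the job in, once; it reports no verdict.
The state is a dict: "time": time; "qpos": joint angles; "qd": joint speeds; "tau": joint torques, N m; "tool_pos": TCP position; "ee_rot": TCP orientation; "ft_force": force on the tool from outside, world axes, zero at the start; "ft_torque": the same for the moment, N m; "gripper_width": finger opening in m.
Only numpy, scipy, OpenCV 4.12 (cv2) and the standard library are available. Lean on these libraries where they do the work, as an engineer would, in place of code of your own. Each camera call takes 0.05 s, during which the arm holds its last target.

## Task

Load the dowelling jig for drilling: gently push the pine slat along its channel, under the clamp, until its end is butted fully home against the bushing block, then turn the black clamp knob clockwise until it slips and clicks, and stop there: one click is enough, two at the very most. Let go and leave the slat clamped, still home against the block, and leave everything else on the bench alone.

Things in the scene. Friction and masses are not known exactly. Their poses are not given: they have to be found in the camera images.
- jig: The dowelling (end-drilling) jig, fixed to the bench: a dark board 310 x 150 x 18 mm (in its own frame x from -180 to +130 mm, y from -75 to +75 mm) with a channel for the slat along its x axis. Origin at bench height on the channel's centre line; x points along the channel to the bushing block, z up. The slat lies on the board's top, 18 mm above the bench.
- channel_mouth (a point): Where the channel between the two aluminium side rails begins: on the board's top, on the centre line, at jig x = -55 mm; axes as the jig's. The rails run from here 145 mm to the block; inner faces at y = +-24 mm, outer at +-36 mm, tops 14 mm above the board. The board on the near side of this point is open.
- bridge_top (a point): Centre of the top of the clamp bridge's beam, 98 mm above the bench, at jig x = 30 mm; axes as the jig's. The beam spans the channel, 126 mm wide in y, 32 mm in x, on two posts at y = +-54 mm. On it sits a brass nut, 26 mm across and 7 mm high, through which the clamp screw passes.
- bushing_block: The aluminium block with three steel drill bushings that closes the far end of the channel: 26 mm in x, 90 mm in y, 44 mm high, on the jig's board. Its origin is at the foot of the face that the slat butts against, on the centre line (jig x = 90 mm); axes as the jig's: the face looks to its -x. A push of 3 to 15 N seats the slat; over 25 N bruises its end grain.
- slat: The loose pine slat to be drilled, 170 x 45 mm, planed by hand to somewhere from 18 to 22 mm, about 75 g. It lies in the channel with 1.5 mm play each side, its far end 30 to 55 mm short of the block and already under the clamp foot with a few mm of air. It slides easily. Origin at the centre of its underside, x along its length towards the block.
- slat_near_end (a point): Centre of the slat's near end face (away from the block), 10 mm above its underside: the place to push. Axes as the slat's. When the slat is home this end still stands 25 mm out of the channel, over the open board, 110 mm short of the clamp screw.
- slat_far_end (a point): Centre of the slat's far end face, which has to meet the bushing block. Axes as the slat's.
- foot: The clamp's round pressure foot, 28 mm across, under the bridge at the lower end of the screw; it moves straight down and does not turn. Origin at the centre of its underside, axes as the jig's. The screw goes down 10 mm per turn clockwise seen from above, drags at about 0.16 N m as it turns (0.06 to 0.12 is read while it is held still), and stays where it is left.
- knob_grip (a point): Centre of the clamp's ribbed round black knob (48 mm diameter, 28 mm tall), on its vertical axis, half way up, about 130 mm above the bench. Axes as the jig's; the point goes down with the screw but does not turn. Clockwise seen from above tightens. Below the knob there is only the 12 mm screw, down to the nut and beam.
- knob_top (a point): Centre of the knob's top, 14 mm above knob_grip. A ball clutch joins knob and screw. Some 0.5 to 0.9 rad after the foot meets the slat the torque nears 0.3 N m (0.17 held still), the knob slips with a click, the torque drops to about zero or below, then climbs again; a click each 0.52 rad. Yellow lines on knob (knob_mark) and screw (screw_mark) show the slip. Let go, it falls into the nearest detent.
- spare_slat: Bystander: another pine slat, 170 x 45 x 20 mm, flat on the bench beside the jig. Origin at the centre of its underside.
- dowel_tray: Bystander: a green open tray of beech dowels, 90 x 75 x 28 mm, on the bench beside the jig. Origin at the centre of its underside.
- block_plane: Bystander: a wooden hand plane, 240 x 56 x 95 mm, to the left. Origin at the centre of its underside.
- glue_bottle: Bystander: a white glue bottle, 62 mm across, 190 mm tall, at the right. Origin at the centre of its underside.
- try_square: Bystander: a try square with a dark stock and a steel blade, 190 x 120 x 16 mm, at the near left. Origin under its stock.
- mallet: Bystander: a wooden mallet lying at the right, 290 mm long, 68 mm high. Origin on the bench under its handle.
- pencil: Bystander: a flat green carpenter's pencil, 140 mm long, 8 mm high, at the near right. Origin at the centre of its underside.
Mind the look-alikes: they are no part of the job. What is shaped like the slat but blue or orange is not meant.

How it is judged (in metres and radians):
On the way, in this order (a step that is already met when the one before it is completed fails the run):
1. the slat is butted home against the bushing block (gap under 1.5 mm) (x of slat_far_end in the frame of bushing_block above -0.0015 m), for 0.2 s.
2. with the slat still home, the clamp presses it with more than 25 N and the knob has slipped by at least one click (x of slat_far_end in the frame of bushing_block above -0.0015 m and contact force between foot and slat above 25 N and distance between knob_mark and screw_mark above 0.01109 m), for 0.2 s.
At the end, for the whole second after the job is handed in: The slat's far end is within 1.5 mm of the bushing block's face and at rest, the clamp foot presses on the slat with more than 25 N, and the knob has slipped on its screw by at least one click and at most two (all of step 2 and not (distance between knob_mark and screw_mark above 0.01569 m) and linear speed of slat below 0.01 m/s); the robot touches nothing.
It fails at once if the knob is turned past a second click (slip over 2.5 clicks) (distance between knob_mark and screw_mark above 0.01569 m).
It fails at once if the slat is rammed against the bushing block with more than 25 N (contact force between slat and bushing_block above 25 N).
It fails at once if a bystander is moved by more than 20 mm (distance of any of spare_slat, dowel_tray, block_plane, glue_bottle, try_square, mallet, pencil from where it was at the start of the episode above 0.02 m).
It also fails if it takes over 69 s, if anything falls off the work surface, if the arm or the gripper's body presses on something with over 40 N, if the wrist force passes 120 N, or if a joint passes its speed limit or range.

## Working session

There is one attempt and no reset: what is moved stays moved. The work goes in short steps, each a Python script; the robot and the scene stay as the last script left them, time stands still between calls to the robot, and variables do not carry over. Pictures are saved under pics/ and viewed, and the job is handed in when it is done.

```bash
mkdir -p pics; ls; python3 - <<'E'
from workcell import *
import cv2
s=sense(); print(s)
for n in("scene","side","wrist"):
    im=camera(n); cv2.imwrite(f"pics/{n}0.png",im); print(n,camera_model(n))
E
```

```text
pics
{'time': 0.0, 'qpos': array([ 6.47348294e+01,  1.24779435e+01,  9.25288842e+01, -7.91212056e-06,
        7.51299565e+01, -6.43070158e+00]), 'qd': array([-0.07098586, -0.07929664,  0.00468859,  0.00354422,  0.06574856,
       -0.01844693]), 'tau': array([-1.49365384e-03, -3.96842909e+01, -3.03852260e+01, -2.99780540e-04,
        9.84151033e-03,  2.14002443e-05]), 'tool_pos': array([0.20144032, 0.59082963, 0.24395167]), 'ee_rot': array([[-9.46455090e-01,  3.22833896e-01, -1.01881222e-03],
       [ 3.22835393e-01,  9.46452665e-01, -2.15902204e-03],
       [ 2.67252041e-04, -2.37232604e-03, -9.99997150e-01]]), 'ft_force': array([0.55169527, 1.32613766, 0.45287631]), 'ft_torque': array([ 0.02158153,  0.00962471, -0.00909571]), 'gripper_width': 0.08560344544422564}
scene {'fx': 436.19770191899875, 'fy': 436.19770191899875, 'cx': 258.26606695344134, 'cy': 191.76321545361122, 'position': array([ 1.28833733, -0.51940495,  1.34260909]), 'orientation': array([[ 0.52128421,  0.66065326, -0.5401852 ],
       [ 0.85323348, -0.41533951,  0.31541356],
       [-0.01598126, -0.62532421, -0.78020141]])}
side {'fx': 401.9355312155956, 'fy': 401.9355312155956, 'cx': 252.3389204252857, 'cy': 194.06776798566707, 'position': array([-0.26039496, -0.87322502,  0.86763688]), 'orientation': array([[ 0.77276695, -0.36493803,  0.51927977],
       [-0.63465218, -0.43538681,  0.63847861],
       [-0.00691756, -0.82295721, -0.56806125]])}
wrist {'fx': 269.2852018206987, 'fy': 269.2852018206987, 'cx': 252.06940566395832, 'cy': 183.26622180495198, 'tool_from_camera': array([[-6.75372418e-05, -9.60736313e-01, -2.77463030e-01,
         6.91688705e-02],
       [ 9.99999725e-01,  1.40210792e-04, -7.28900070e-04,
         1.20087001e-04],
       [ 7.39184076e-04, -2.77463003e-01,  9.60736038e-01,
        -1.29059878e-01],
       [ 0.00000000e+00,  0.00000000e+00,  0.00000000e+00,
         1.00000000e+00]])}
```

View pics/scene0.png

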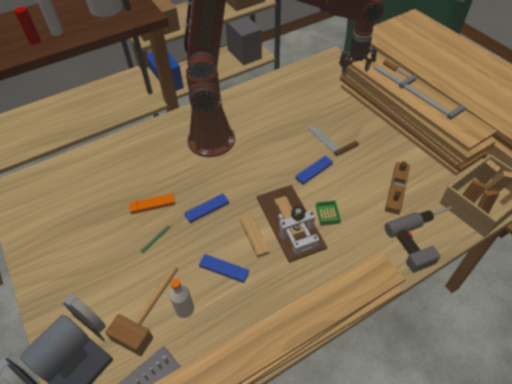

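View pics/side0.png

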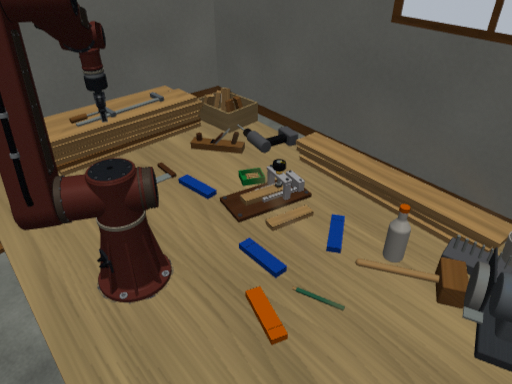

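View pics/wrist0.png

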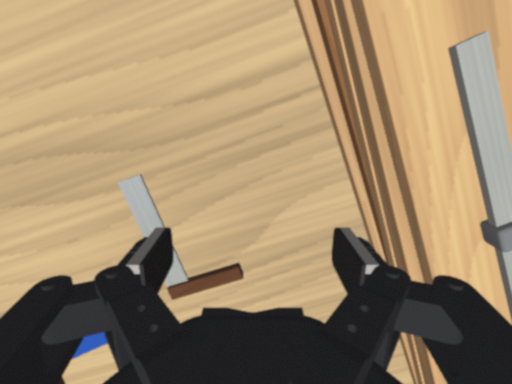

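The scene picture shows the jig's dark board around (292,222), with the tray at (328,212), the spare slat at (254,236) and the knob at about (298,212). I'll enlarge crops from both fixed cameras.

```bash
python3 - <<'E'
import cv2
im=cv2.imread("pics/scene0.png")[175:270,235:355]; cv2.imwrite("pics/sc0.png",cv2.resize(im,None,fx=6,fy=6,interpolation=cv2.INTER_CUBIC))
im=cv2.imread("pics/side0.png")[145:225,210:325]; cv2.imwrite("pics/sd0.png",cv2.resize(im,None,fx=6,fy=6,interpolation=cv2.INTER_CUBIC))
E
```

```text
(no output)
```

View pics/sc0.png

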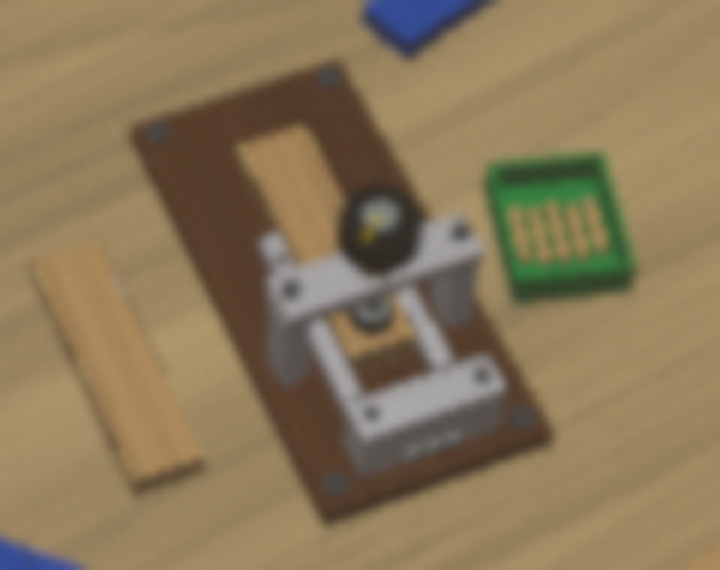

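View pics/sd0.png

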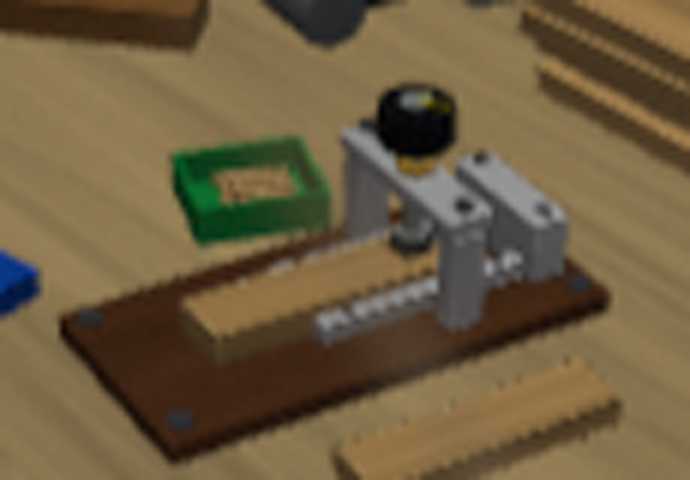

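```bash
cat > h.py <<'E'
import numpy as np, cv2
from scipy.optimize import least_squares
def proj(cm,P):
    R=np.array(cm["orientation"]);c=(np.atleast_2d(P)-cm["position"])@R
    return np.c_[cm["fx"]*c[:,0]/c[:,2]+cm["cx"],cm["fy"]*c[:,1]/c[:,2]+cm["cy"]]
def wristcm(cm,s):
    T=np.array(cm["tool_from_camera"]);R=s["ee_rot"]
    return dict(cm,position=s["tool_pos"]+R@T[:3,3],orientation=R@T[:3,:3])
def jigW(p,P):
    P=np.atleast_2d(P)/1000.; c,s=np.cos(p[2]),np.sin(p[2])
    return np.c_[p[0]+c*P[:,0]-s*P[:,1],p[1]+s*P[:,0]+c*P[:,1],P[:,2]]
def fit(obs,p0):
    f=lambda p:np.concatenate([(proj(cm,jigW(p,X))-np.array(uv)).ravel() for cm,X,uv in obs])
    r=least_squares(f,p0,loss="soft_l1",f_scale=0.7);return r.x,f(r.x).reshape(-1,2)
def ray(cm,uv,z):
    d=np.array(cm["orientation"])@np.array([(uv[0]-cm["cx"])/cm["fx"],(uv[1]-cm["cy"])/cm["fy"],1])
    return cm["position"]+d*(z-cm["position"][2])/d[2]
E
python3 - <<'E'
from workcell import *
from h import *
A=[(-180,-75,18),(-180,75,18),(130,75,18),(130,-75,18),(30,-54,98),(30,54,98),(116,-45,62),(116,45,62)]
ua=np.array([(135,132),(340,62),(550,434),(326,512),(290,290),(461,231),(362,437),(505,388)])/6+[235,175]
B=[(-180,75,18),(-180,-75,18),(130,-75,18),(30,-54,98),(30,54,98)]
ub=np.array([(65,322),(174,452),(608,295),(465,205),(368,125)])/6+[210,145]
p,r=fit([(camera_model("scene"),A,ua),(camera_model("side"),B,ub)],[.7,0,0])
print(p,np.degrees(p[2]));print(r.round(1))
for n,o,uv in (("scene",(235,175),(378,200)),("side",(210,145),(417,100))):
    print(n, ray(camera_model(n),np.array(uv)/6+o,.144))
print(jigW(p,(30,0,130)))
cs=camera_model("side")
def tojig(w): c,s=np.cos(p[2]),np.sin(p[2]); d=w[:2]-p[:2]; return 1000*np.array([c*d[0]+s*d[1],-s*d[0]+c*d[1]])
for uv in((183,303),(218,335)): print("slat near side",tojig(ray(cs,np.array(uv)/6+(210,145),.038)))
for uv in((237,148),(303,124)): print("slat near scene",tojig(ray(camera_model("scene"),np.array(uv)/6+(235,175),.038)))
E
```

```text
[ 0.57411989  0.04018904 -0.16549543] -9.482189607538233
[[-1.9 -0.8]
 [-0.7 -0.7]
 [ 1.  -0.2]
 [-0.5  1.1]
 [-0.1  0.9]
 [-0.4  0.9]
 [ 0.3  0.8]
 [ 0.2  0.4]
 [-1.7 -1.3]
 [-0.6 -1.2]
 [ 0.3 -1.1]
 [-0.4  0.5]
 [-0.4  0.5]]
scene [0.59245186 0.0421773  0.144     ]
side [0.60550981 0.03557819 0.144     ]
[[0.60370999 0.03524681 0.13      ]]
slat near side [-119.66508971   20.08403159]
slat near side [-117.65502874  -19.54855398]
slat near scene [-122.05852539  -20.60180309]
slat near scene [-123.61033153   25.5565701 ]
```

```bash
cat >> h.py <<'E'
def down(yaw): # tool x at world angle yaw (rad), z down
    c,s=np.cos(yaw),np.sin(yaw); return np.array([[c,s,0],[s,-c,0],[0,0,-1.]])
E
python3 - <<'E'
from workcell import *
from h import *
p=[.574,.040,-.1655]
for d in range(-180,180,30):
    q=ik(jigW(p,(30,0,128))[0],down(p[2]+np.radians(d)));print(d,None if q is None else np.round(q))
for d in (0,180):
  for z in (40,320): print(d,z,ik(jigW(p,(-130,0,z))[0],down(p[2]+np.radians(d))),ik(jigW(p,(-40,0,z))[0],down(p[2]+np.radians(d))))
E
```

```text
-180 [ -3.  17. 100.  -0.  63. -84.]
-150 [  -3.   17.  100.   -0.   63. -114.]
-120 [  -3.   17.  100.   -0.   63. -144.]
-90 None
-60 None
-30 [ -3.  17. 100.  -0.  63. 126.]
0 [ -3.  17. 100.  -0.  63.  96.]
30 [ -3.  17. 100.  -0.  63.  66.]
60 [ -3.  17. 100.  -0.  63.  36.]
90 [ -3.  17. 100.  -0.  63.   6.]
120 [ -3.  17. 100.  -0.  63. -24.]
150 [ -3.  17. 100.  -0.  63. -54.]
0 40 [-1.10472221e+00  8.28015520e+00  1.22936889e+02 -2.54444375e-14
  4.87829554e+01  9.83777293e+01] [-2.51485490e+00  1.74206062e+01  1.11414842e+02 -2.54444375e-14
  5.11645520e+01  9.69675966e+01]
0 320 [-1.10472221e+00 -1.29747795e+01  1.09753202e+02 -2.54444375e-14
  8.32215772e+01  9.83777293e+01] [-2.51485490e+00 -1.48564819e+00  9.94675161e+01 -2.54444375e-14
  8.20181321e+01  9.69675966e+01]
180 40 [-1.10472221e+00  8.28015520e+00  1.22936889e+02 -2.54444375e-14
  4.87829554e+01 -8.16222707e+01] [-2.51485490e+00  1.74206062e+01  1.11414842e+02 -2.54444375e-14
  5.11645520e+01 -8.30324034e+01]
180 320 [-1.10472221e+00 -1.29747795e+01  1.09753202e+02 -2.54444375e-14
  8.32215772e+01 -8.16222707e+01] [-2.51485490e+00 -1.48564819e+00  9.94675161e+01 -2.54444375e-14
  8.20181321e+01 -8.30324034e+01]
```

```bash
python3 - <<'E'
from workcell import *
from h import *
p=[.574,.040,-.1655]
reach(jigW(p,(-80,0,320))[0],down(p[2]))
sleep(.3)
s=sense(); im=camera("wrist"); cv2.imwrite("pics/w1.png",im)
import pickle; pickle.dump(wristcm(camera_model("wrist"),s),open("w1.pkl","wb"))
print(s["time"],s["tool_pos"],s["ft_torque"],s["ft_force"])
cv2.imwrite("pics/w1b.png",cv2.resize(im[0:230,120:390],None,fx=2.9,fy=2.6,interpolation=cv2.INTER_CUBIC))
E
```

```text
2.6583 [0.49507337 0.0535571  0.319934  ] [-0.01754276 -0.00676936 -0.03288109] [0.72816793 0.39005676 0.24569425]
```

View pics/w1.png

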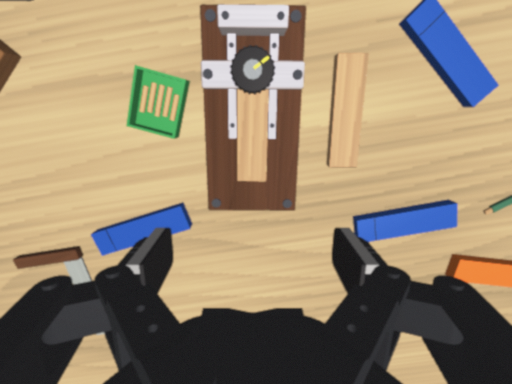

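Very clear view of the jig: board corners near (201,5), (306,5), (297,209) and (209,209), knob at (253,68), slat near end at row ~182.

```bash
python3 - <<'E'
import cv2
im=cv2.imread("pics/w1.png")
cv2.imwrite("pics/w1c.png",cv2.resize(im[0:110,190:320],None,fx=5,fy=5,interpolation=cv2.INTER_CUBIC))
cv2.imwrite("pics/w1d.png",cv2.resize(im[110:220,190:320],None,fx=5,fy=5,interpolation=cv2.INTER_CUBIC))
E
```

```text
(no output)
```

View pics/w1c.png

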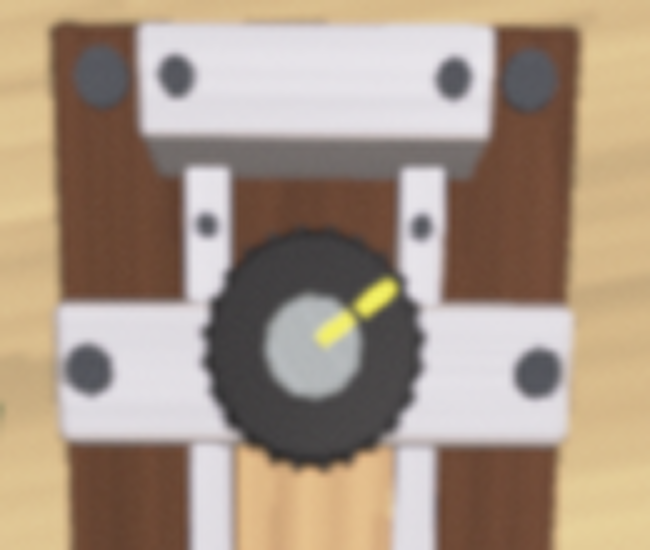

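View pics/w1d.png

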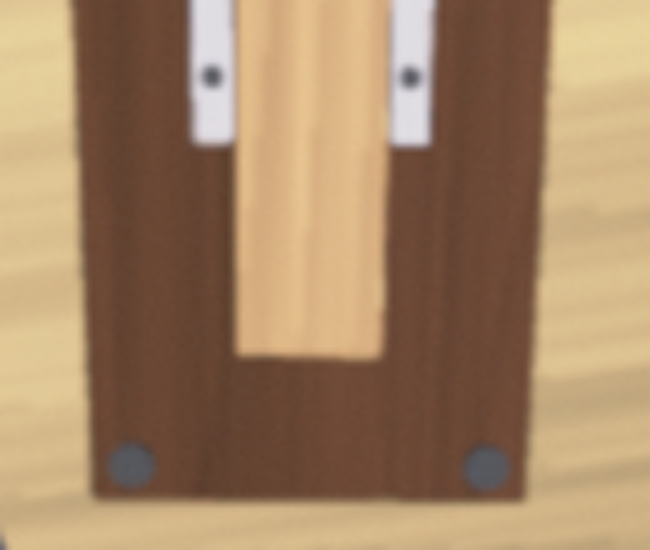

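```bash
cat > m1.py <<'E'
from workcell import *
from h import *
import pickle
cm=pickle.load(open("w1.pkl","rb"))
C=lambda l:(np.array(l)+.5)/5-.5+[190,0]
D=lambda l:(np.array(l)+.5)/5-.5+[190,110]
X=[(-180,75,18),(-180,-75,18),(-55,36,32),(-55,24,32),(-55,-24,32),(-55,-36,32),
(130,75,18),(130,-75,18),(116,45,62),(116,-45,62),(90,45,62),(90,-45,62),(46,63,98),(46,-63,98),(14,63,98),(14,-63,98)]
uv=np.r_[D([(95,499),(524,499),(195,146),(233,146),(391,147),(432,147)]),C([(52,25),(579,28),(136,22),(496,25),(140,136),(490,138),(57,302),(573,305),(64,441),(567,444)])]
p,r=fit([(cm,X,uv)],[.574,.04,-.1655])
print(p,np.degrees(p[2]));print(r.round(1).tolist())
def tojig(w): c,s=np.cos(p[2]),np.sin(p[2]); d=w[:2]-p[:2]; return (1000*np.array([c*d[0]+s*d[1],-s*d[0]+c*d[1]])).round(1)
for z in(.144,.14): print("knob top",z,tojig(ray(cm,C([313,346]),z)))
for q in((235,355),(383,358)): print("slat",tojig(ray(cm,D(q),.038)))
A=[(-180,-75,18),(-180,75,18),(130,75,18),(130,-75,18),(30,-54,98),(30,54,98),(116,-45,62),(116,45,62)]
ua=(np.array([(135,132),(340,62),(550,434),(326,512),(290,290),(461,231),(362,437),(505,388)])+.5)/6-.5+[235,175]
B=[(-180,75,18),(-180,-75,18),(130,-75,18),(30,-54,98),(30,54,98)]
ub=(np.array([(65,322),(174,452),(608,295),(465,205),(368,125)])+.5)/6-.5+[210,145]
print(fit([(camera_model("scene"),A,ua)],p)[0],fit([(camera_model("side"),B,ub)],p)[0])
E
python3 m1.py
```

```text
[ 0.57160282  0.04010928 -0.16991234] -9.735259725133481
[[-0.6, 1.3], [1.0, 1.7], [0.1, -0.3], [0.3, -0.3], [-0.1, -0.3], [-0.5, -0.3], [-0.9, -0.8], [1.0, -0.8], [0.1, -0.0], [-0.1, -0.2], [-0.0, 0.4], [0.2, 0.5], [-1.0, -0.0], [0.9, -0.0], [-1.1, 0.4], [0.6, 0.4]]
knob top 0.144 [31.   0.4]
knob top 0.14 [31.4  0.4]
slat [-120.5   24.2]
slat [-121.3  -22.7]
[ 0.5705092   0.04219627 -0.17857387] [ 0.57332585  0.03949184 -0.1545785 ]
```

```bash
cat >> h.py <<'E'
PJ=np.array([.5716,.0401,-.1699])
def J(x,y,z): return jigW(PJ,(x,y,z))[0]
def tojig(w): c,s=np.cos(PJ[2]),np.sin(PJ[2]); d=np.array(w)[:2]-PJ[:2]; return (1000*np.array([c*d[0]+s*d[1],-s*d[0]+c*d[1]])).round(1)
E
python3 - <<'E'
from workcell import *
from h import *
R=down(PJ[2])
set_gripper(0.0,20)
reach(J(-152,0,100),R)
print(line_to(J(-152,0,37),R,v=.08,f_stop=8))
s=sense();f0=s["ft_force"];print(s["time"],tojig(s["tool_pos"]),s["tool_pos"][2],f0,s["gripper_width"])
im=camera("wrist");cv2.imwrite("pics/w2.png",im)
E
```

```text
False
5.3333 [-1.514e+02  1.000e-01] 0.03741244869603848 [-0.60374419 -0.01915905 -0.06931473] 0.00028278963507601156
```

View pics/w2.png

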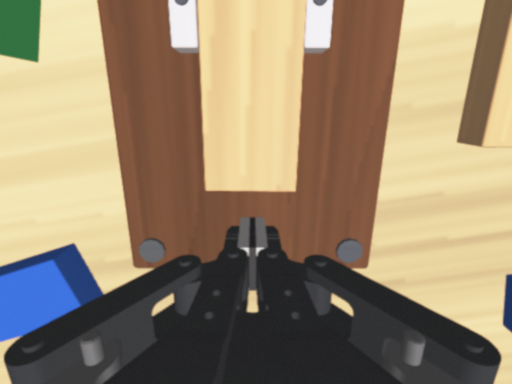

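The closed fingers at column 252 are centred on the slat (columns 204–296, end at row 191) and just behind it, so I can push now.

```bash
python3 - <<'E'
from workcell import *
from h import *
R=down(PJ[2])
def st(l):
    s=sense();print(l,round(s["time"],2),tojig(s["tool_pos"]),s["tool_pos"][2].round(4),s["ft_force"].round(2))
st("a")
h=line_to(J(-104,0,37),R,v=.05,f_stop=6);st(h)
if not h:
    h=line_to(J(-84,0,37),R,v=.012,f_stop=5);st(h)
sleep(.2);st("settle")
im=camera("wrist");cv2.imwrite("pics/w3.png",im)
E
```

```text
a 5.38 [-1.513e+02  1.000e-01] 0.0376 [-1.05 -0.45 -0.74]
False 6.49 [-104.4   -0. ] 0.0369 [-0.08 -0.49 -0.74]
True 7.58 [-92.2  -0.1] 0.0363 [-0.06  0.5  -0.64]
settle 7.78 [-93.1  -0.2] 0.0357 [ 0.01  0.19 -0.94]
```

View pics/w3.png

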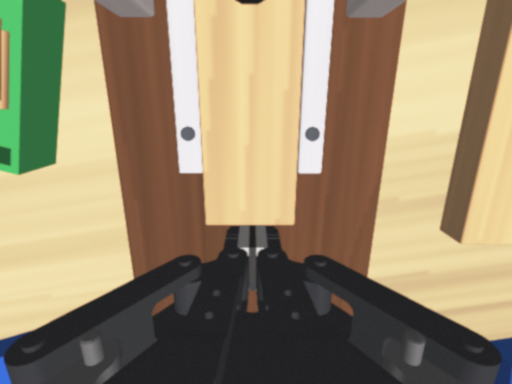

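```bash
python3 - <<'E'
from workcell import *
from h import *
R=down(PJ[2])
def st(l):
    s=sense();print(l,round(s["time"],2),tojig(s["tool_pos"]),s["tool_pos"][2].round(4),s["ft_force"].round(2))
x=-93
for i in range(8):
    h=line_to(J(x,0,37),R,v=.012,f_stop=8);st((h,x))
    f=-(sense()["ft_force"]@np.array([np.cos(PJ[2]),np.sin(PJ[2]),0]))
    if h or f>6: break
    x+=.7
sleep(.3);st("end")
im=camera("wrist");cv2.imwrite("pics/w4.png",im)
E
```

```text
(False, -93) 8.08 [-93.1   0. ] 0.037 [-0.02  0.3  -0.57]
(False, -92.3) 8.33 [-92.2   0. ] 0.0371 [-0.69  0.3   0.26]
(False, -91.6) 8.58 [-91.6  -0. ] 0.0369 [ 0.15  0.15 -0.32]
(False, -90.89999999999999) 8.83 [-91.6  -0. ] 0.0368 [-2.78  0.34  2.41]
(False, -90.19999999999999) 9.08 [-91.6  -0.1] 0.0366 [-4.72  0.87  3.61]
(False, -89.49999999999999) 9.33 [-91.6  -0. ] 0.0365 [-6.15  2.22  5.49]
end 9.63 [-91.6  -0.1] 0.0365 [-6.33  1.24  4.64]
```

```bash
python3 - <<'E'
from workcell import *
from h import *
import pickle
R=down(PJ[2])
line_to(J(-112,0,40),R,v=.1)
line_to(J(-40,0,270),R,v=.3)
set_gripper(.085,20); sleep(.2)
s=sense(); im=camera("wrist"); cv2.imwrite("pics/w5.png",im)
pickle.dump(wristcm(camera_model("wrist"),s),open("w5.pkl","wb"))
print(s["time"],tojig(s["tool_pos"]),s["tool_pos"],s["ft_torque"])
cv2.imwrite("pics/w5c.png",cv2.resize(im[0:200,150:360],None,fx=3.8,fy=3,interpolation=cv2.INTER_CUBIC))
cv2.imwrite("pics/w5c.png",cv2.resize(im[0:190,155:355],None,fx=3.15,fy=3.15,interpolation=cv2.INTER_CUBIC))
for n in ("side","scene"): cv2.imwrite(f"pics/{n}5.png",camera(n))
E
```

```text
11.9917 [-40.   0.] [0.53220751 0.04687345 0.27006727] [ 0.01181866 -0.00396367 -0.01902884]
```

View pics/w5c.png

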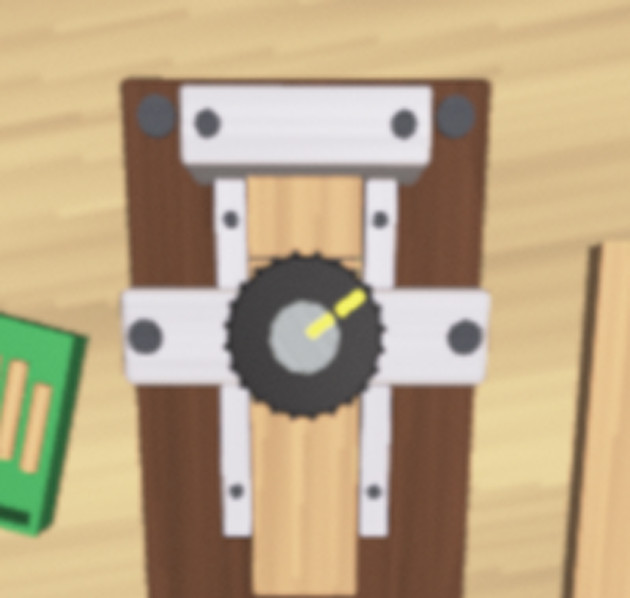

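```bash
python3 - <<'E'
from h import *
import pickle
cm=pickle.load(open("w5.pkl","rb"))
C=lambda l:(np.array(l)+.5)/3.15-.5+[155,0]
X=[(46,63,98),(46,-63,98),(14,63,98),(14,-63,98),(116,45,62),(116,-45,62),(90,45,62),(90,-45,62),(130,75,18),(130,-75,18),(-55,36,32),(-55,24,32),(-55,-24,32),(-55,-36,32)]
uv=C([(122,290),(491,292),(126,384),(485,386),(180,86),(432,87),(183,164),(430,166),(121,80),(490,81),(225,536),(250,536),(361,536),(388,536)])
p,r=fit([(cm,X,uv)],PJ);print(p);print(r.round(1).tolist())
for c in((305,338),(305.5,335)): w=ray(cm,C(c),.144);print(w,tojig(w),ray(cm,C(c),.135))
print(jigW(p,(30,0,130)),J(30,0,130))
# knob apparent dia -> height
for z in(.13,.137,.144,.15): print(z,np.linalg.norm(ray(cm,C((226,336)),z)-ray(cm,C((385,336)),z)))
c=proj(cm,J(30,0,144))
E
python3 - <<'E'
import cv2
im=cv2.imread("pics/side5.png")[130:230,210:330];cv2.imwrite("pics/side5c.png",cv2.resize(im,None,fx=6,fy=6,interpolation=cv2.INTER_CUBIC))
E
```

```text
[ 0.57151006  0.04016567 -0.17195999]
[[-1.0, -0.3], [0.7, -0.7], [-0.5, 0.8], [0.8, 0.4], [-0.2, -0.1], [0.5, -0.2], [-0.2, 0.7], [0.1, 0.2], [-0.7, -0.9], [1.3, -0.9], [-0.1, 0.2], [0.5, 0.2], [-0.4, 0.3], [-0.4, 0.3]]
[0.60165642 0.03523133 0.144     ] [30.4  0.3] [0.60161304 0.03525145 0.135     ]
[0.60245436 0.03494721 0.144     ] [31.3  0.1] [0.60243913 0.0349573  0.135     ]
[[0.6010676  0.03503226 0.13      ]] [0.60116805 0.03502749 0.13      ]
0.13 0.04850717707769659
0.137 0.047245545749876224
0.144 0.04598391442205582
0.15 0.04490251614106694
```

View pics/side5c.png

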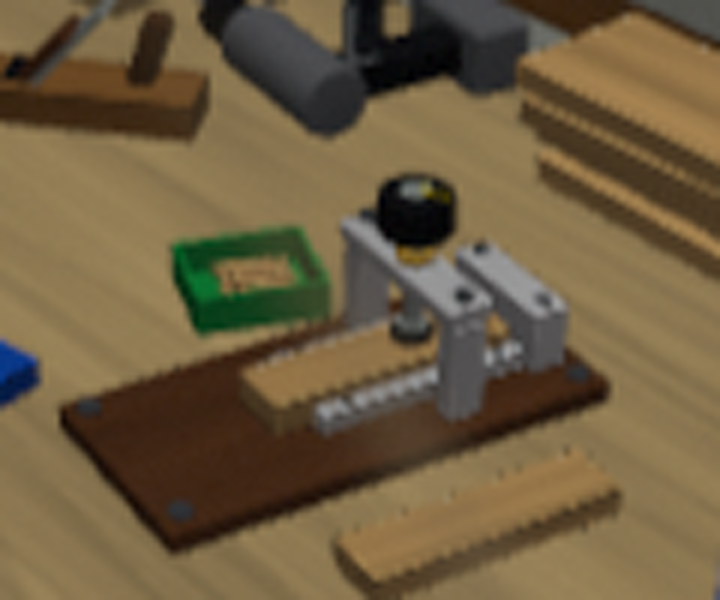

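```bash
python3 - <<'E'
from workcell import *
from h import *
K=np.array([.6016,.0351])
d0=np.radians(-121)
R=lambda a:down(PJ[2]+d0-np.radians(a))
T=lambda:sense()["time"]
reach(np.r_[K,.22],R(-1)); print(T(),sense()["qpos"].round(1))
t=T();line_to(np.r_[K,.22],R(2),v=.02);print("line 3deg",T()-t,sense()["ft_torque"].round(3))
t=T();q=ik(np.r_[K,.22],R(5));move_joints(q);print("mj 3deg",T()-t,sense()["qpos"].round(1),sense()["ft_torque"].round(3))
t=T();line_to(np.r_[K,.22],R(20),v=.02);print("line 15deg",T()-t)
t=T();line_to(np.r_[K,.22],R(0),v=.02);print("line 20deg",T()-t)
s=sense();print(s["tool_pos"],s["ft_torque"],s["qpos"].round(1),T())
im=camera("wrist");cv2.imwrite("pics/w6.png",im)
E
```

```text
15.6333 [  -3.3   11.    96.9    0.    72.1 -143.6]
line 3deg 0.25 [0.03  0.088 0.012]
mj 3deg 0.24999999999999822 [  -3.3   11.    96.9    0.    72.1 -137.7] [-0.032 -0.018 -0.02 ]
line 15deg 0.4084000000000003
line 20deg 0.5
[0.60160347 0.03510469 0.21999739] [-0.05473627  0.00159935  0.01073713] [  -3.3   11.    96.9    0.    72.1 -142.5] 17.0417
```

View pics/w6.png

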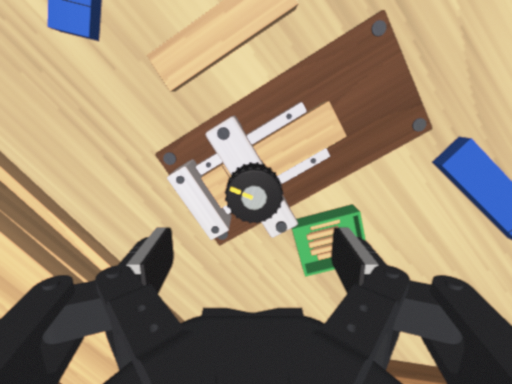

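```bash
cat >> h.py <<'E'
K=np.array([.6016,.0351])
RT=lambda a:down(PJ[2]+np.radians(-121)-np.radians(a))
ZT=lambda a:.125-.010*a/360
E
python3 - <<'E'
from workcell import *
from h import *
def st(l):
    s=sense();print(l,round(s["time"],2),s["tool_pos"].round(4),s["ft_force"].round(2),s["ft_torque"].round(3),s["gripper_width"].round(4))
print(line_to(np.r_[K,.125],RT(0),v=.08,f_stop=8));st("down")
set_gripper(.056,50);st("56")
set_gripper(.040,50);sleep(.2);st("grip")
im=camera("wrist");cv2.imwrite("pics/w7.png",im)
cv2.imwrite("pics/side7.png",camera("side")); st("")
E
python3 -c "
import cv2
im=cv2.imread('pics/side7.png')[100:220,200:340];cv2.imwrite('pics/side7c.png',cv2.resize(im,None,fx=4.5,fy=4.5,interpolation=cv2.INTER_CUBIC))"
```

```text
FalseTraceback (most recent call last):
  File "<stdin>", line 5, in <module>
  File "<stdin>", line 4, in st
AttributeError: 'float' object has no attribute 'round'
[ WARN:0@0.031] global loadsave.cpp:275 findDecoder imread_('pics/side7.png'): can't open/read file: check file path/integrity
Traceback (most recent call last):
TypeError: 'NoneType' object is not subscriptable
```

```bash
python3 - <<'E'
from workcell import *
from h import *
def st(l):
    s=sense();print(l,round(s["time"],2),s["tool_pos"].round(4),s["ft_force"].round(2),s["ft_torque"].round(3),round(s["gripper_width"],4))
st("down")
set_gripper(.056,50);st("56")
set_gripper(.040,50);sleep(.2);st("grip")
im=camera("wrist");cv2.imwrite("pics/w7.png",im)
cv2.imwrite("pics/side7.png",camera("side")); st("")
E
python3 -c "
import cv2
im=cv2.imread('pics/side7.png')[100:220,200:340];cv2.imwrite('pics/side7c.png',cv2.resize(im,None,fx=4.5,fy=4.5,interpolation=cv2.INTER_CUBIC))"
```

```text
down 18.43 [0.6023 0.0351 0.1258] [-0.11 -0.37 -0.09] [-0.005  0.008  0.035] 0.0851
56 18.83 [0.6017 0.0351 0.1251] [ 0.51 -0.26 -0.68] [ 0.025 -0.054 -0.011] 0.0561
grip 19.26 [0.6014 0.0354 0.1253] [-2.94  1.99  4.53] [0.27  0.445 0.011] 0.0469
 19.36 [0.6015 0.0354 0.1253] [-2.07  1.83  5.05] [ 0.308  0.501 -0.069] 0.0467
```

View pics/w7.png

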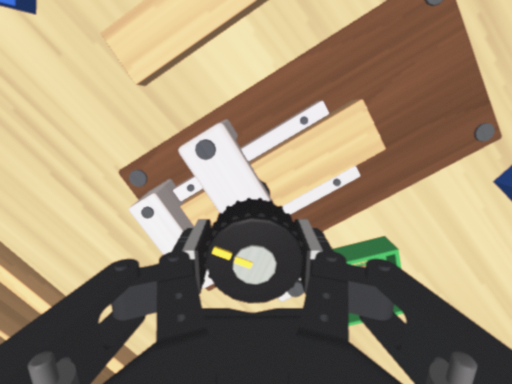

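View pics/side7c.png

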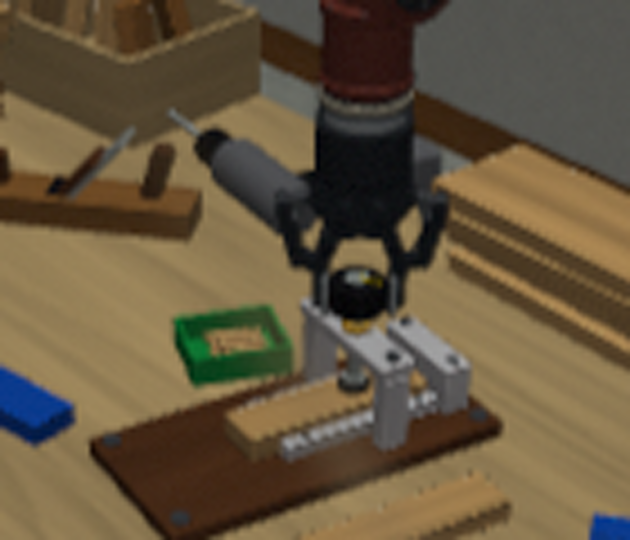

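The knob is held centrally between the pads (disc at (255,262)) at a width of 47 mm. I'll turn it in small steps and watch the torque.

```bash
cat > turn.py <<'E'
import sys
from workcell import *
from h import *
def tz(n=4):
    v=[]
    for i in range(n):
        v.append(sense()["ft_torque"][2]); sleep(.015)
    return np.mean(v),np.std(v)
a,aend,step=map(float,sys.argv[1:4]); hist=[]
mx=float(sys.argv[4]) if len(sys.argv)>4 else -9
while a<aend-1e-6:
    a=min(a+step,aend)
    line_to(np.r_[K,ZT(a)],RT(a),v=.02)
    t,sd=tz(); hist.append(t); s=sense()
    print(f"{a:.0f} tz {t:.3f} sd {sd:.3f} F {s['ft_force'].round(1)} q6 {s['qpos'][5]:.1f} t {s['time']:.2f}",flush=True)
    mx=max(mx,t)
    if mx>.13 and t<mx-.09: print("DROP"); break
E
python3 turn.py 0 60 6
```

```text
6 tz 0.052 sd 0.020 F [-2.  2.  6.] q6 -136.6 t 19.68
12 tz 0.063 sd 0.017 F [-2.7  1.4  6.3] q6 -130.6 t 20.01
18 tz 0.081 sd 0.037 F [-3.1  2.8  6.2] q6 -124.6 t 20.33
24 tz 0.066 sd 0.015 F [-3.2  2.1  6.4] q6 -118.6 t 20.66
30 tz 0.084 sd 0.039 F [-3.1  1.5  5.6] q6 -112.6 t 20.98
36 tz 0.088 sd 0.029 F [-2.7  1.3  5.7] q6 -106.6 t 21.31
42 tz 0.079 sd 0.005 F [-3.2  2.   5.4] q6 -100.6 t 21.63
48 tz 0.101 sd 0.032 F [-3.3  1.6  6.9] q6 -94.6 t 21.96
54 tz 0.082 sd 0.008 F [-3.5  1.2  6. ] q6 -88.6 t 22.28
60 tz 0.094 sd 0.038 F [-2.3  1.8  5.7] q6 -82.6 t 22.61
```

```bash
python3 turn.py 60 180 6
```

```text
66 tz 0.067 sd 0.018 F [-3.2  0.8  7.2] q6 -76.6 t 22.93
72 tz 0.102 sd 0.034 F [-4.2  1.6  6.6] q6 -70.6 t 23.26
78 tz 0.121 sd 0.048 F [-4.4  1.6  7.1] q6 -64.6 t 23.58
84 tz 0.098 sd 0.020 F [-4.6  1.4  7.7] q6 -58.6 t 23.91
90 tz 0.092 sd 0.017 F [-4.5  2.4  8.6] q6 -52.6 t 24.23
96 tz 0.180 sd 0.030 F [-5.2  2.2  8.9] q6 -46.6 t 24.56
102 tz 0.098 sd 0.032 F [-5.5  1.5  9.6] q6 -40.6 t 24.88
108 tz 0.162 sd 0.017 F [-5.4  1.5 10.4] q6 -34.6 t 25.21
114 tz 0.181 sd 0.007 F [-5.   2.4 10.2] q6 -28.6 t 25.53
120 tz 0.175 sd 0.048 F [-5.7  2.4 10.8] q6 -22.6 t 25.86
126 tz -0.044 sd 0.025 F [-6.7  1.9 12.5] q6 -16.6 t 26.18
DROP
```

```bash
python3 - <<'E'
from workcell import *
from h import *
im=camera("wrist");cv2.imwrite("pics/w8.png",im)
cv2.imwrite("pics/w8c.png",cv2.resize(im[190:310,190:320],None,fx=5,fy=5,interpolation=cv2.INTER_CUBIC))
cv2.imwrite("pics/side8.png",camera("side"))
s=sense();print(s["ft_torque"],s["ft_force"],s["time"])
E
```

```text
[ 0.27546149  1.45701212 -0.09250864] [-6.40096961  1.74931131 12.38567829] 26.2833
```

View pics/w8c.png

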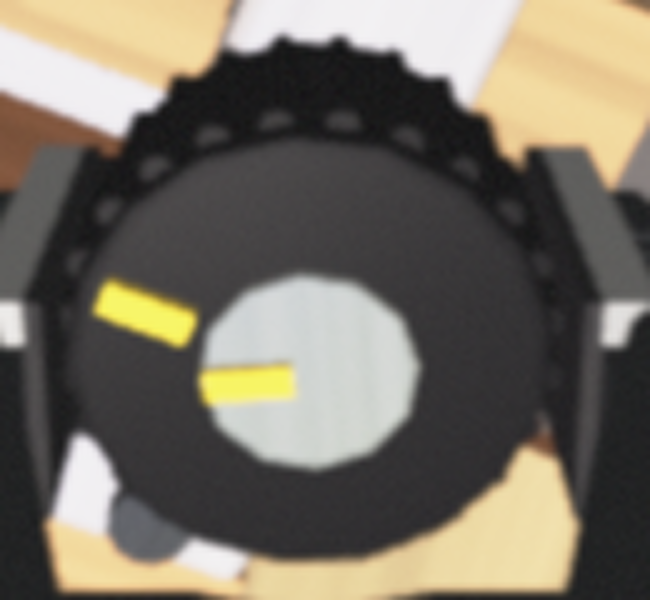

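The yellow marks have parted: the knob's is at (145,312) and the screw's at (247,383), so the knob has gone about 25° clockwise, with torque below zero. That is one click, and I'll let go here.

```bash
python3 - <<'E'
from workcell import *
from h import *
import pickle
set_gripper(.085,50); sleep(.2)
s=sense();print(s["ft_torque"],s["ft_force"],s["time"])
line_to(np.r_[K,.22],RT(126),v=.1)
R=down(PJ[2]); reach(J(-40,0,270),R); sleep(.3)
s=sense(); im=camera("wrist");cv2.imwrite("pics/w9.png",im)
pickle.dump(wristcm(camera_model("wrist"),s),open("w9.pkl","wb"))
cv2.imwrite("pics/w9c.png",cv2.resize(im[0:190,155:355],None,fx=3.15,fy=3.15,interpolation=cv2.INTER_CUBIC))
cv2.imwrite("pics/w9k.png",cv2.resize(im[75:140,215:290],None,fx=9,fy=9,interpolation=cv2.INTER_CUBIC))
cv2.imwrite("pics/side9.png",camera("side"));print(s["time"])
cv2.imwrite("pics/scene9.png",camera("scene"))
E
```

```text
[-0.03995571  0.04456718  0.01612331] [ 0.02651144  0.95255976 -0.64662092] 26.95
30.1167
```

View pics/w9c.png

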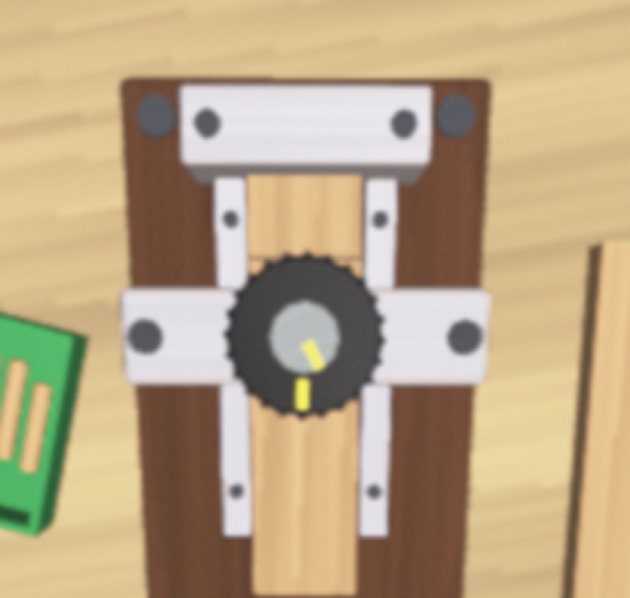

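View pics/w9k.png

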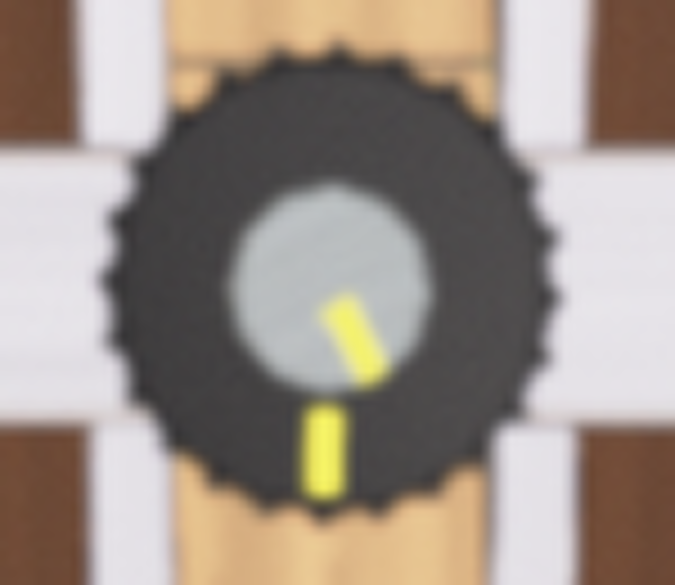

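```bash
cat > marks.py <<'E'
from workcell import *
from h import *
import sys,pickle
def meas(im,cm,z=.140,roi=None):
    hsv=cv2.cvtColor(im,cv2.COLOR_BGR2HSV)
    m=cv2.inRange(hsv,(24,150,110),(36,255,255))
    c=proj(cm,np.r_[K,z])[0]; yy,xx=np.indices(m.shape); m[np.hypot(xx-c[0],yy-c[1])>60]=0
    n,l,st,ce=cv2.connectedComponentsWithStats(m)
    for i in range(1,n):
        if st[i,4]<15: continue
        w=ray(cm,ce[i],z)[:2]
        pts=np.argwhere(l==i)[:,::-1]; W=np.array([ray(cm,q,z)[:2] for q in pts.astype(float)])
        u,s_,vt=np.linalg.svd(W-W.mean(0)); d=w-K
        print(st[i,4],"world",(w-K).round(4),"r",np.hypot(*d).round(4),"ang",np.degrees(np.arctan2(*d[::-1])).round(1),"axis",np.degrees(np.arctan2(vt[0][1],vt[0][0])).round(1))
    return m
E
python3 - <<'E'
from marks import *
print("before");meas(cv2.imread("pics/w5.png"),pickle.load(open("w5.pkl","rb")),.144)
print("after");meas(cv2.imread("pics/w9.png"),pickle.load(open("w9.pkl","rb")),.140)
line_to(J(-39,0,205),down(PJ[2]),v=.1); sleep(.2)
s=sense();im=camera("wrist");cm=wristcm(camera_model("wrist"),s);cv2.imwrite("pics/w10.png",im);print(s["time"])
print("close");meas(im,cm)
c=proj(cm,np.r_[K,.14])[0].astype(int);print(c)
cv2.imwrite("pics/w10k.png",cv2.resize(im[max(c[1]-55,0):c[1]+55,c[0]-60:c[0]+60],None,fx=5,fy=5,interpolation=cv2.INTER_CUBIC))
E
```

```text
before
after
19 world [-0.0166  0.0035] r 0.017 ang 168.0 axis 163.0
31.2667
close
[251 110]
```

View pics/w10k.png

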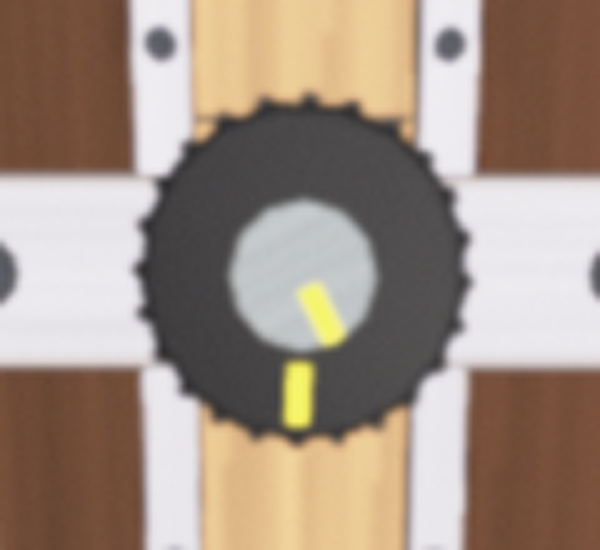

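View pics/side9.png

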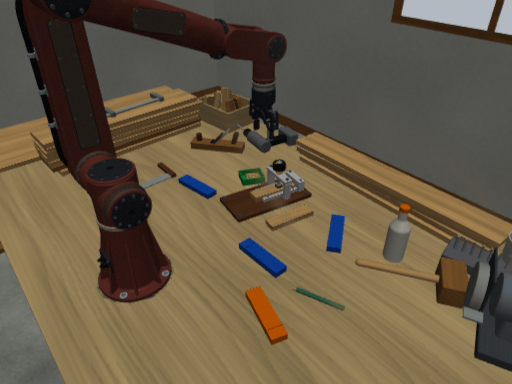

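```bash
cat > marks2.py <<'E'
from h import *
import pickle
def meas(im,cm,z):
    S=8
    c=proj(cm,np.r_[K,z])[0].round().astype(int); w=int(30*.2/(cm["position"][2]-z)*1.3)
    x0,y0=c[0]-w,max(c[1]-w,0)
    cr=im[y0:c[1]+w,x0:c[0]+w].astype(float)
    yel=np.minimum(cr[...,1],cr[...,2])-cr[...,0]
    yel=cv2.resize(yel,None,fx=S,fy=S,interpolation=cv2.INTER_CUBIC)
    m=(yel>70).astype(np.uint8)
    gx,gy=np.meshgrid(np.arange(m.shape[1]),np.arange(m.shape[0])); gx=(gx+.5)/S-.5+x0; gy=(gy+.5)/S-.5+y0
    n,l,st,ce=cv2.connectedComponentsWithStats(m); out=[]
    for i in range(1,n):
        P=np.c_[gx[l==i],gy[l==i]]
        W=np.array([ray(cm,q,z)[:2] for q in P[::5]])*1000; 
        d=W.mean(0)-K*1000; 
        if np.hypot(*d)>24 or len(P)<S*S*5: continue
        u,s_,vt=np.linalg.svd(W-W.mean(0),full_matrices=False); v=vt[0]*np.sign(vt[0]@d)
        out.append(W.mean(0)); rr=(W-W.mean(0))@v
        print("  area",len(P)/S/S,"r",np.hypot(*d).round(2),"ang",np.degrees(np.arctan2(d[1],d[0])).round(1),"axis",np.degrees(np.arctan2(v[1],v[0])).round(1),"len",np.ptp(rr).round(1))
    if len(out)==2: print("  dist",np.linalg.norm(out[0]-out[1]))
E
python3 - <<'E'
from marks2 import *
from workcell import *
for n,z in(("w1",.144),("w5",.144),("w9",.1405)):
    print(n);meas(cv2.imread(f"pics/{n}.png"),pickle.load(open(n+".pkl","rb")),z)
s=sense();cm=wristcm(camera_model("wrist"),s);print("w10");meas(cv2.imread("pics/w10.png"),cm,.1405)
E
```

```text
w1
  area 36.828125 r 16.16 ang -61.6 axis -65.0 len 9.8
  area 25.6875 r 6.04 ang -57.1 axis -64.8 len 8.6
  dist 10.149999620984818
w5
  area 46.625 r 15.95 ang -62.1 axis -63.5 len 9.5
  area 32.671875 r 5.62 ang -59.7 axis -62.8 len 8.5
  dist 10.330214052568866
w9
  area 29.890625 r 5.45 ang -164.1 axis -161.7 len 8.5
  area 43.484375 r 16.13 ang 166.8 axis 169.1 len 9.4
  dist 11.679796233387128
w10
  area 55.03125 r 5.68 ang -165.8 axis -162.4 len 8.6
  area 71.765625 r 16.26 ang 166.4 axis 167.2 len 9.4
  dist 11.550787390596378
```

```bash
python3 - <<'E'
from workcell import *
from h import *
import pickle
for n in("w5","w9"):
    im=cv2.imread(f"pics/{n}.png").astype(float); cm=pickle.load(open(n+".pkl","rb"))
    col=im[170:215,240:265].mean(1)[:,2]; g=np.diff(col); r=170+np.argmin(g)+.5
    lo,hi=col[:5].mean(),col[-5:].mean()
    print(n,r,tojig(ray(cm,(252,r),.038)))
a=cv2.imread("pics/side5.png").astype(int);b=cv2.imread("pics/side9.png").astype(int)
d=(abs(a-b).max(2)>40).astype(np.uint8); n,l,st,c=cv2.connectedComponentsWithStats(d); print([s.tolist() for s in st[1:] if s[4]>12])
print(sense()["time"])
finish_job()
E
```

```text
w5 188.5 [-80.2  -0.2]
w9 188.5 [-80.3  -0.3]
[]
31.3167
the job is handed in; nothing more can be done
```

The slat is pushed home, the clamp is tightened by one click, the gripper is clear, and the job was handed in at 31.3 s of robot time. No verdict is reported.

**Slat:** I pushed it with the closed fingers until it stopped at the block, with about 6 N steady along the channel (about 8 N total). The push stopped once early at 5 N, so I repeated it in 0.7 mm steps until it held firm.

**Knob:** I gripped it and turned it clockwise in 6° steps. The torque rose to about 0.18 N m, then fell to about -0.04 N m at 126°, so I stopped and let go.

**Last checks:**
- **Slip:** the yellow marks show a slip of about 30°, which is one click. They are 11.6 mm apart, against 10.3 mm before the turn and the required range of 11.09 to 15.69 mm.
- **Slat position:** its near end is at jig x = -80.3 mm, where home is -80. It did not move during clamping, and no gap shows at the block.
- **Bystanders:** the side camera shows no change between the end of the push and the end of the clamping.
- **Disagreement:** my first readings of the marks by eye gave 25 to 27° of slip. Image segmentation then gave 29 to 30°.
- **Not measured:** I had no way to read the clamp force directly. I infer that it passes 25 N because the clutch slipped.

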